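Clear a worn screwdriver and a heavy bar end into the scrap box

TASK

Clear the scrap into the sheet-metal scrap box: pull the worn screwdriver up out of its wooden stand and put it in the box, and slide the heavy metal disc along its shelf until it tips over the edge into the box. At the end both lie down inside the box, the disc well clear of the shelf edge and the screwdriver not sticking out over the rim. Leave all three wooden stands upright in their places, the marker and the brush in theirs, and the swab pot where it is.

Things in the scene. Friction and masses are not known exactly. Their poses are not given: they have to be found in the camera images.
- scrap_station: Fixed sheet-metal station: an aluminium shelf (+y side) ending over an open scrap box (-y side). Origin at bench level below the border of shelf and box, on the middle line; z up. Shelf: y = 0 to 160 mm, 136 mm wide between rails that rise 9 mm, both ends open. Box inside: x = -100 to 100, y = -218 to 0 mm; floor 4 mm, rim 42 mm above the bench; walls 4 mm thick
- box_floor (a point): Centre of the inside floor of the scrap box, 4 mm above the bench; axes as the scrap station
- shelf_edge (a point): Middle of the shelf's rounded edge over the box, on the flat shelf surface, 45 mm above the bench; axes as the scrap station. The disc is slid toward -y over it
- bar_end: The heavy disc: sawn-off end of aluminium round bar, 100 mm diameter, 36 mm thick, 0.55 to 0.95 kg, lying flat on the shelf; too wide for the gripper, so push its side (a few newtons). Origin at the centre of its underside, z its axis
- bar_end_center (a point): Centre of the disc, 18 mm above its underside
- screwdriver: The worn screwdriver, 165 mm long, 70 g, blade down in its stand, leaning about 0.2 rad (its x level), the handle wholly above the stand. Its own y runs along it from blade to handle. Handle 22 x 21 mm, square, sides along its x and z, 90 mm long; blade 4 to 5 mm thick, 74 mm long. Origin at mid-length, 10.5 mm off the long axis (which lies at z = +10.5 mm)
- driver_handle (a point): Middle of the screwdriver's handle on its long axis, 119 mm from the blade tip, 45 mm from the handle's end; axes as the screwdriver (y along the tool from blade to handle)
- driver_tip (a point): Tip of the screwdriver's blade
- driver_end (a point): Far end of the screwdriver's handle, on its axis
- marker: Felt marker 16 x 130 x 16 mm standing in its stand, to be left; origin at mid-length, 8 mm off its long (y) axis
- brush: Small wire brush with wooden handle, 17 mm thick and 132 mm long, standing bristles up in its stand, to be left; origin at mid-length, 8 mm off its long (y) axis
- swab_pot: White pot of cotton swabs, 58 mm diameter, 84 mm tall, standing on the bench behind the work, to be left; origin at the centre of its underside
- driver_stand: Loose wooden block 60 x 60 x 74 mm, 0.4 kg, with one upright square pocket in its middle, 20 mm wide and 68 mm deep, open at the top; origin at the centre of its underside, z up. Holds the screwdriver. The three stands are alike and swap places
- marker_stand: Loose wooden block 60 x 60 x 74 mm, 0.4 kg, with one upright square pocket in its middle, 20 mm wide and 68 mm deep, open at the top; origin at the centre of its underside, z up. Holds the marker
- brush_stand: Loose wooden block 60 x 60 x 74 mm, 0.4 kg, with one upright square pocket in its middle, 20 mm wide and 68 mm deep, open at the top; origin at the centre of its underside, z up. Holds the brush

How it is judged:
By the outcome, as a careful person would: the job done as asked, in the order asked, and still so for the second after the job is handed in, with the robot touching nothing.
It also fails if it takes over 54 s, if anything falls off the work surface, if the arm or the gripper's body presses on something with over 40 N, if the wrist force passes 120 N, or if a joint passes its speed limit or range.

ROBOT

A 6-joint arm with a two-finger parallel gripper is mounted at the origin on a cart in front of the work surface, level with it; the furniture and walls round the work are solid. World frame = base frame: x ahead of the robot, y to its left, z up, the work surface at z = 0. Lengths are in m, angles in rad, forces in N, time in s.
With the tool pointing down it reaches from about 0.375 to 0.975 m from the base axis. Payload 3.8 kg.
Tool frame: the origin (TCP) lies between the finger pads; the fingertips stand 19 mm ahead of it and the grasp point (between the pads) is the TCP; z points along the fingers, y is the line along which they close (so a half turn about z gives the same grasp; the last joint's range is limited). The gripper opens to 88 mm and grips with 3 to 60 N. Pads are 18 mm wide; open, the fingers measure 123 mm over their backs; the gripper's body (75 mm by 187 mm) begins 45 mm behind the grasp point.
Start: joints at [-1.251, 0.264, 1.604, -0, 1.274, -0.037], TCP at [0.236, -0.632, 0.258] pointing down, gripper open.
Joint ranges: [-2.63, 2.63], [-0.94, 2.18], [0.31, 2.57], [-1.31, 4.45], [0, 2.66], [-2.55, 2.55]. Speed limits (rad/s): [2.57, 2.57, 3.14, 3.14, 3.14, 3.14].

INTERFACE

Orientations are given as a 3x3 rotation matrix whose columns are the frame's x, y, z axes.
In Python, from plant import manip, viewer gives the robot as it stands.
- The arm moves only by the tool move_arm, never from a script. Its argument "series" is a list of rows, each a list of 7 numbers: the shift along the tool's x, y, z in m, then the turn, a rotation vector about the tool's x, y, z in degrees, then the gripper command: -1 is fully open, 1 is shut, values between are in proportion. A call has 1 to 10 rows; each row is the pose to reach, as a shift and turn from the pose commanded when the call began, along the tool's axes at that moment; what a row does not reach only later rows make up. A row lasts 1/8 s, in which the tool goes at most 62.5 mm and 10.7 degrees, less where a joint would pass 70% of its speed; a pose out of reach is approached as far as the arm can. A call with a gripper value outside its range is refused whole. The fingers move at their own pace and stop on an object; "newtons" is the grip in N (left out, the last holds). Time passes only in rows, so rows that repeat a pose let the fingers close. It gives the time, the measured TCP pose, the force, the opening and the grip force at its end, in the units of the state.
- manip.get_obs(): the state, without advancing time (a new reading comes with each control period).
- viewer.grab_frame(name): name is "scene" or "top" or "wrist"; returns a dict with "img" (480x640x3 uint8, red, green, blue), "camera_matrix" (3x3 intrinsics, pixels), "extrinsics" (4x4, takes a point from camera to world coordinates). Camera axes: x right, y down, z forward; pixel columns grow to the right and rows downward; lengths in m; the calibration is good to about 2 mm. A picture is of the moment at which its call begins. There is no depth.
- manip.job_done(): hands the job in; it is judged then, once.
The state is a dict: "clock": time; "joint_positions": joint angles; "qvel": joint speeds; "tau": joint torques, N m; "position": TCP position; "tcp_rot": TCP orientation; "force": force on the tool from outside, world axes, zero at the start; "torque": the same for the moment, N m; "gripper_width": finger opening in m; "finger_force": force on a finger pad.
Only numpy, scipy, OpenCV 4.12 (cv2) and the standard library are available. Lean on these libraries where they do the work, as an engineer would, in place of code of your own. Each camera call takes 0.05 s, during which the arm holds its last target. There are 200 camera calls.

## Working session

There is one attempt and no reset: what is moved stays moved. The work goes in short steps, Python scripts to look and compute and a tool call to move; the robot and the scene stay as the last step left them, time stands still between calls to the robot, and variables do not carry over. Pictures are saved under pics/ and viewed, at most 10 in all, crops included, and the job is handed in when it is done.

Besides the shell and the picture viewer there is one more tool, called after ">>>" by a JSON object that holds its "name" and its "arguments", one argument or row to a line. move_arm: Moves the arm, as the interface text tells. Its arguments: {"type":"object","properties":{"series":{"type":"array"},"newtons":{"type":"number"}},"required":["series"]}

```bash
mkdir -p pics
python3 - <<'E'
from plant import manip, viewer
import cv2, numpy as np
for n in ("scene","top"):
    f=viewer.grab_frame(n); cv2.imwrite(f"pics/{n}0.png",f["img"][:,:,::-1])
    print(n,f["camera_matrix"].round(1).tolist(),f["extrinsics"].round(4).tolist())
o=manip.get_obs(); print(o["clock"],o["position"],o["tcp_rot"],o["force"])
E
```

```text
scene [[603.3, 0.0, 323.6], [0.0, 603.3, 236.7], [0.0, 0.0, 1.0]] [[-0.6513, -0.3456, 0.6756, -0.1297], [-0.7587, 0.313, -0.5713, 0.6602], [-0.014, -0.8846, -0.4661, 0.5993], [0.0, 0.0, 0.0, 1.0]]
top [[547.2, 0.0, 323.6], [0.0, 547.2, 236.5], [0.0, 0.0, 1.0]] [[0.0296, -0.9808, 0.1926, 0.4276], [-0.999, -0.0357, -0.0285, 0.0748], [0.0348, -0.1916, -0.9809, 1.0286], [0.0, 0.0, 0.0, 1.0]]
0.1 [ 0.2355679  -0.63191984  0.2565183 ] [[ 9.37015826e-01  3.49286255e-01 -6.74334756e-04]
 [ 3.49286903e-01 -9.37013855e-01  1.92194702e-03]
 [ 3.94486677e-05 -2.03643108e-03 -9.99997926e-01]] [-0.28938042 -0.1495402  -1.04115374]
```

View pics/scene0.png

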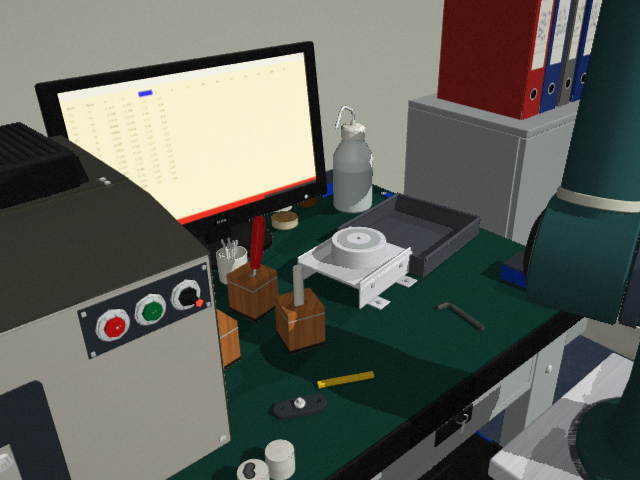

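View pics/top0.png

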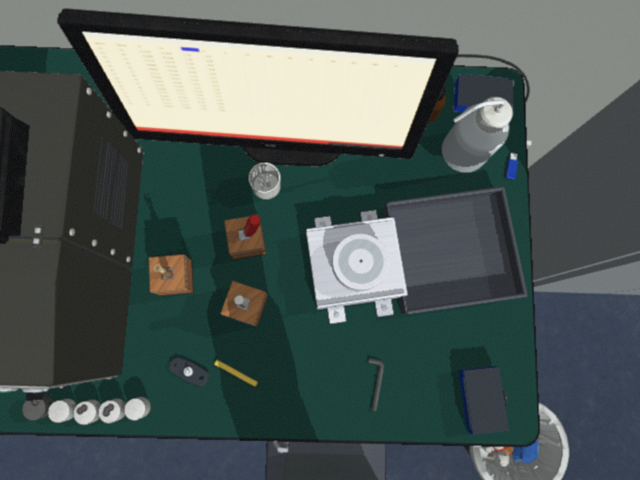

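```bash
cat > h.py <<'E'
import numpy as np, cv2
from plant import manip, viewer
def cam(f): return f["camera_matrix"],f["extrinsics"]
def ray(f,p):
    K,E=cam(f); d=E[:3,:3]@np.linalg.solve(K,[p[0],p[1],1.]); return E[:3,3],d/np.linalg.norm(d)
def onz(f,p,z):
    o,d=ray(f,p); return o+d*(z-o[2])/d[2]
def tri(f,p,g,q):
    a,d=ray(f,p); b,e=ray(g,q); s=np.linalg.lstsq(np.c_[d,-e],b-a,rcond=None)[0]
    P,Q=a+s[0]*d,b+s[1]*e; return (P+Q)/2,np.linalg.norm(P-Q)
def proj(f,X):
    K,E=cam(f); c=K@(E[:3,:3].T@(np.asarray(X)-E[:3,3])); return c[:2]/c[2]
def red(f,roi):
    x0,y0,x1,y1=roi; h=cv2.cvtColor(f["img"],cv2.COLOR_RGB2HSV)
    m=(((h[...,0]<8)|(h[...,0]>172))&(h[...,1]>150)&(h[...,2]>60)).astype(np.uint8)
    k=np.zeros_like(m); k[y0:y1,x0:x1]=m[y0:y1,x0:x1]; return k
E
python3 - <<'E'
from h import *
s=viewer.grab_frame("scene"); t=viewer.grab_frame("top")
import pickle; pickle.dump((s,t),open("f.pkl","wb"))
for f,r in((s,(240,205,280,280)),(t,(235,205,270,250))):
    m=red(f,r); c=max(cv2.findContours(m,0,2)[0],key=cv2.contourArea); print(cv2.minAreaRect(c), m.sum(), cv2.boxPoints(cv2.minAreaRect(c)).round(1).tolist())
a=cv2.resize(s["img"][205:365,205:305],(375,600),interpolation=cv2.INTER_CUBIC)
b=cv2.resize(t["img"][205:335,180:272],(425,600),interpolation=cv2.INTER_CUBIC)
cv2.imwrite("pics/crop1.png",np.hstack([a,b])[:,:,::-1])
c=np.hstack([cv2.resize(t["img"][180:330,290:540],(800,480),interpolation=cv2.INTER_CUBIC)])
cv2.imwrite("pics/crop2.png",c[:,:,::-1])
E
```

```text
((256.6844177246094, 241.97132873535156), (12.76554012298584, 52.69179916381836), 5.19442892074585) 639 [[247.89999389648438, 267.6000061035156], [252.6999969482422, 215.1999969482422], [265.3999938964844, 216.3000030517578], [260.70001220703125, 268.79998779296875]]
((251.68966674804688, 225.27586364746094), (13.370063781738281, 22.2834415435791), 21.801406860351562) 233 [[241.3000030517578, 233.10000610351562], [249.60000610351562, 212.39999389648438], [262.0, 217.39999389648438], [253.8000030517578, 238.10000610351562]]
```

View pics/crop1.png

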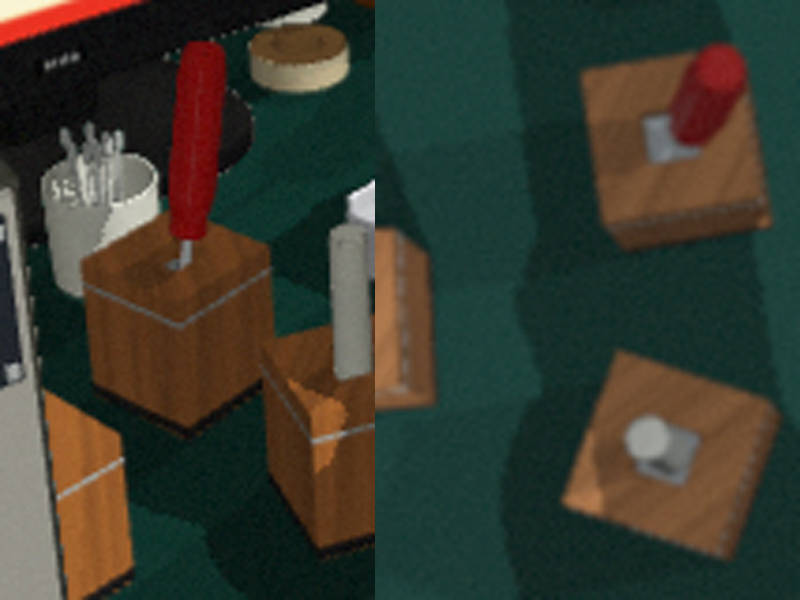

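View pics/crop2.png

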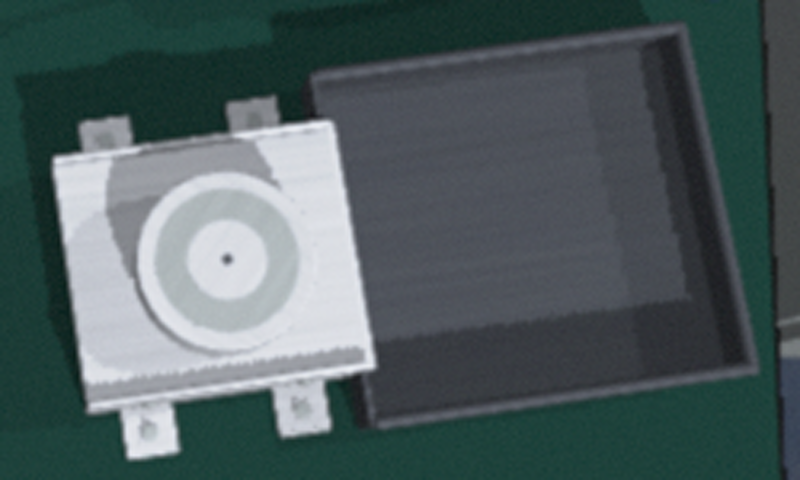

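Run:
```python
from h import *; import pickle
s,t=pickle.load(open("f.pkl","rb")); np.set_printoptions(precision=4,suppress=True)
P,e=tri(s,(259.4,217.8),t,(255.1,219.7)); Q,e2=tri(s,(255.1,267.9),t,(247.8,234.3))
print("end",P,e,"low",Q,e2,np.linalg.norm(P-Q),(P-Q)/np.linalg.norm(P-Q))
C=np.array([onz(t,p,.074) for p in((225,220.6),(252.6,215.8),(265.5,248.3),(230.4,253.1))]);print("stand",C)
print("pocket",onz(t,((668-375)/4.62+180,138/4.615+205),.074))
D=tri(s,(360,238),t,(360.9,260.9));print("disc tri",D,"disc",onz(t,(360.9,260.9),.081))
B=[onz(t,p,.042) for p in((503.4,187.8),(526.6,296.3),(386.9,203.4),(405.6,312.8))];print("box",np.array(B))
print("shelf rails",[onz(t,p,.054) for p in((394,218.1),(407.2,295))])
print("mon",tri(s,(314,188),t,(405,149)))
print("markertop",onz(t,((650-375)/4.62+180,438/4.615+205),.135), "pot",onz(t,(265,177),.084))
```

```text
end [0.6216 0.1616 0.1644] 0.0018354416843433458 low [0.6141 0.1818 0.0797] 0.0027649193203771443 0.08742745885933559 [ 0.0861 -0.231   0.9691]
stand [[0.6376 0.2231 0.074 ]
 [0.6482 0.1748 0.074 ]
 [0.5903 0.1489 0.074 ]
 [0.5795 0.2099 0.074 ]]
pocket [0.6129 0.1891 0.074 ]
disc tri (array([ 0.5721, -0.0198,  0.0819]), np.float64(0.0010459627675517284)) disc [ 0.5726 -0.0195  0.081 ]
box [[ 0.7278 -0.2915  0.042 ]
 [ 0.5239 -0.3273  0.042 ]
 [ 0.6888 -0.0703  0.042 ]
 [ 0.4871 -0.1055  0.042 ]]
shelf rails [array([ 0.6582, -0.0818,  0.054 ]), array([ 0.518 , -0.1062,  0.054 ])]
mon (array([ 0.781 , -0.0915,  0.0938]), np.float64(0.009228443526889365))
markertop [0.4937 0.1819 0.135 ] pot [0.718  0.1555 0.084 ]
```

```bash
cat >> h.py <<'E'
from scipy.spatial.transform import Rotation as Ro
np.set_printoptions(precision=4,suppress=True)
O=np.array([.5882,-.0906,0]); UX=np.array([.9854,.170,0]); UY=np.array([-.170,.9854,0]); UZ=np.array([0,0,1.])
def st(x,y,z): return O+UX*x+UY*y+UZ*z
def rot(y,z):
    z=np.asarray(z,float); z/=np.linalg.norm(z); y=np.asarray(y,float)-z*np.dot(y,z); y/=np.linalg.norm(y)
    return np.c_[np.cross(y,z),y,z]
def rel(p,R):
    o=manip.get_obs(); T=np.asarray(o["tcp_rot"]); v=T.T@(np.asarray(p)-o["position"])
    w=Ro.from_matrix(T.T@R).as_rotvec(degrees=True); print("shift",v.round(4),"turn",w.round(1),"|",np.linalg.norm(v).round(3),np.linalg.norm(w).round(1), "t",round(o["clock"],2),o["force"].round(1) if hasattr(o["force"],"round") else o["force"])
def yaw(a): return [np.cos(a),np.sin(a),0]
E
python3 -c "
from h import *
rel([.619,.160,.30],rot(yaw(.26),[0,0,-1]))"
```

```text
shift [ 0.6359 -0.6083 -0.0422] turn [ -0.1  -0.1 -84.5] | 0.881 84.5 t 0.2 [-0.6  0.3 -0.6]
```

>>> {"name": "move_arm", "arguments": {
  "series": [
    [0.3, -0.29, -0.04, 0, 0, -40, -0.1],
    [0.3, -0.29, -0.04, 0, 0, -40, -0.1],
    [0.3, -0.29, -0.04, 0, 0, -40, -0.1],
    [0.3, -0.29, -0.04, 0, 0, -40, -0.1],
    [0.3, -0.29, -0.04, 0, 0, -40, -0.1],
    [0.3, -0.29, -0.04, 0, 0, -40, -0.1],
    [0.3, -0.29, -0.04, 0, 0, -40, -0.1],
    [0.3, -0.29, -0.04, 0, 0, -40, -0.1]
  ],
  "newtons": 20
}}

```text
clock: 1.2
position: [0.4166, -0.2536, 0.2982]
tcp_rot: [[0.489, 0.872, 0.001], [0.872, -0.489, -0.0], [0.0, 0.001, -1.0]]
force: [0.8, -0.1, 0.4]
gripper_width: 0.0488
finger_force: 0.0
```

```bash
python3 -c "
from h import *
rel([.619,.160,.30],rot(yaw(.26),[0,0,-1]))"
```

```text
shift [ 0.4598 -0.0258 -0.0016] turn [  0.1  -0.  -44.2] | 0.46 44.2 t 1.2 [ 0.8 -0.1  0.4]
```

>>> {"name": "move_arm", "arguments": {
  "series": [
    [0.46, -0.026, 0, 0, 0, -44.2, -0.1],
    [0.46, -0.026, 0, 0, 0, -44.2, -0.1],
    [0.46, -0.026, 0, 0, 0, -44.2, -0.1],
    [0.46, -0.026, 0, 0, 0, -44.2, -0.1],
    [0.46, -0.026, 0, 0, 0, -44.2, -0.1],
    [0.46, -0.026, 0, 0, 0, -44.2, -0.1],
    [0.46, -0.026, 0, 0, 0, -44.2, -0.1],
    [0.46, -0.026, 0, 0, 0, -44.2, -0.1],
    [0.46, -0.026, 0, 0, 0, -44.2, -0.1],
    [0.46, -0.026, 0, 0, 0, -44.2, -0.1]
  ]
}}

```text
clock: 2.45
position: [0.6196, 0.1551, 0.2974]
tcp_rot: [[-0.251, 0.968, -0.001], [0.968, 0.251, -0.001], [-0.001, -0.001, -1.0]]
force: [-0.3, -0.2, -0.0]
gripper_width: 0.0488
finger_force: 0.0
```

Run:
```python
from h import *
rel([.619,.160,.30],rot(yaw(.26),[0,0,-1]))
w=viewer.grab_frame("wrist"); cv2.imwrite("pics/w1.png",w["img"][:,:,::-1])
import pickle; pickle.dump(w,open("w.pkl","wb"))
print(proj(w,[.6216,.1616,.1644]),proj(w,[.6141,.1818,.0797]))
```

```text
shift [ 0.0049  0.0007 -0.0026] turn [-0.1  0.  -0.3] | 0.006 0.3 t 2.45 [-0.3 -0.2 -0. ]
[329.3412 230.1311] [326.1766 189.1428]
```

View pics/w1.png

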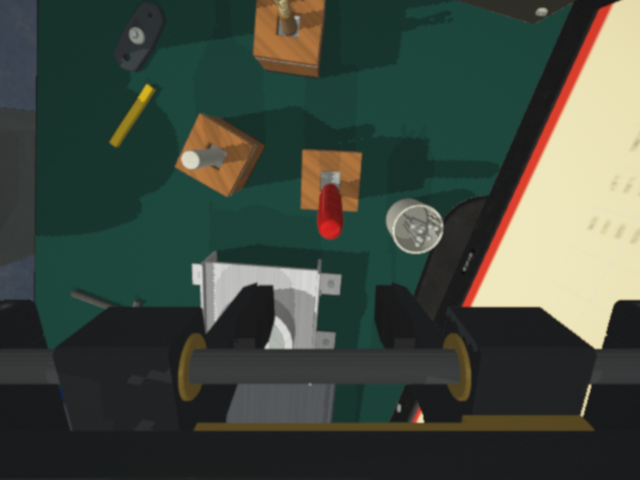

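```bash
python3 -c "
from h import *
R=rot(yaw(.26),[0,0,-1])
rel([.619,.1670,.20],R);rel([.619,.1690,.136],R)"
```

```text
shift [0.0118 0.0026 0.0976] turn [-0.   0.  -0.4] | 0.098 0.4 t 2.5 [ 0.4 -0.5  0.9]
shift [0.0138 0.0032 0.1616] turn [-0.   0.  -0.4] | 0.162 0.4 t 2.5 [ 0.4 -0.5  0.9]
```

>>> {"name": "move_arm", "arguments": {
  "series": [
    [0.012, 0.002, 0.05, 0, 0, 0, -0.1],
    [0.012, 0.002, 0.098, 0, 0, 0, -0.1],
    [0.013, 0.002, 0.13, 0, 0, 0, -0.1],
    [0.014, 0.002, 0.161, 0, 0, 0, -0.1],
    [0.014, 0.002, 0.161, 0, 0, 0, -0.1],
    [0.014, 0.002, 0.161, 0, 0, 0, -0.1]
  ]
}}

```text
clock: 3.25
position: [0.619, 0.1702, 0.1383]
tcp_rot: [[-0.252, 0.968, 0.002], [0.968, 0.252, 0.0], [-0.0, 0.002, -1.0]]
force: [0.2, -0.2, 0.7]
gripper_width: 0.0484
finger_force: 0.0
```

Run:
```python
from h import *
rel([.619,.1690,.136],rot(yaw(.26),[0,0,-1]))
w=viewer.grab_frame("wrist"); cv2.imwrite("pics/w2.png",w["img"][:,:,::-1])
```

```text
shift [-0.0011 -0.0003  0.0023] turn [ 0.1  0.  -0.3] | 0.003 0.3 t 3.25 [ 0.2 -0.2  0.7]
```

View pics/w2.png

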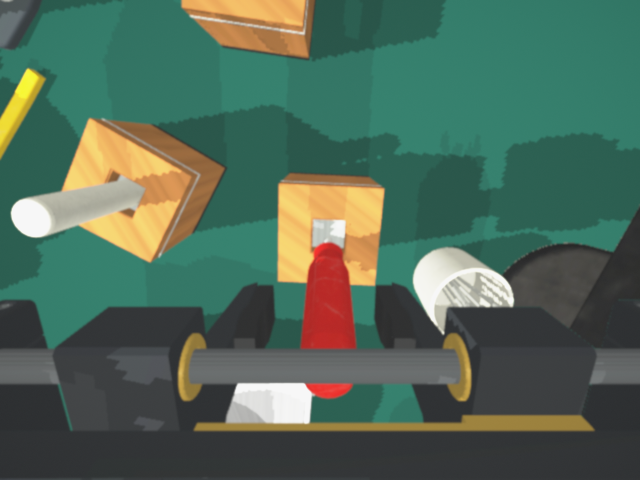

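>>> {"name": "move_arm", "arguments": {
  "series": [
    [0, 0, 0, 0, 0, 0, 1],
    [0, 0, 0, 0, 0, 0, 1],
    [0, 0, 0, 0, 0, 0, 1],
    [0, 0, 0, 0, 0, 0, 1],
    [-0.003, 0, -0.015, 0, 0, 0, 1],
    [-0.008, 0, -0.035, 0, 0, 0, 1]
  ],
  "newtons": 30
}}

```text
clock: 4.05
position: [0.6197, 0.1633, 0.1721]
tcp_rot: [[-0.253, 0.967, -0.002], [0.967, 0.253, -0.0], [0.0, -0.002, -1.0]]
force: [0.1, 2.0, -0.5]
gripper_width: 0.022
finger_force: 30.0
```

>>> {"name": "move_arm", "arguments": {
  "series": [
    [-0.008, 0, -0.03, 0, 0, 0, 1],
    [-0.015, 0, -0.06, 0, 0, 0, 1],
    [-0.022, 0, -0.1, 0, 0, 0, 1],
    [-0.022, 0, -0.16, 0, 0, 0, 1],
    [-0.022, 0, -0.2, 0, 0, 0, 1],
    [-0.022, 0, -0.2, 0, 0, 0, 1]
  ]
}}

```text
clock: 4.8
position: [0.6278, 0.1419, 0.379]
tcp_rot: [[-0.252, 0.968, 0.011], [0.968, 0.252, 0.002], [-0.001, 0.011, -1.0]]
force: [0.4, -0.6, -0.9]
gripper_width: 0.0221
finger_force: 30.0
```

Run:
```python
from h import *
f=viewer.grab_frame("scene"); cv2.imwrite("pics/s2.png",f["img"][:,:,::-1])
g=[.6,-.10,.33]; up=[0,0,-1]
rel(st(0,-.15,.34),rot(-UY,up))
h=np.deg2rad(50)
R=rot(-UY,UX*np.sin(h)-UZ*np.cos(h)); rel(st(-.05,-.17,.28),R)
```

```text
shift [-0.3646 -0.1087  0.0349] turn [ 0.3 -0.2 94.8] | 0.382 94.8 t 4.85 [-0.1 -0.2 -1. ]
shift [-0.3802 -0.1606  0.0946] turn [-40.8  37.5  88.3] | 0.423 104.2 t 4.85 [-0.1 -0.2 -1. ]
```

View pics/s2.png

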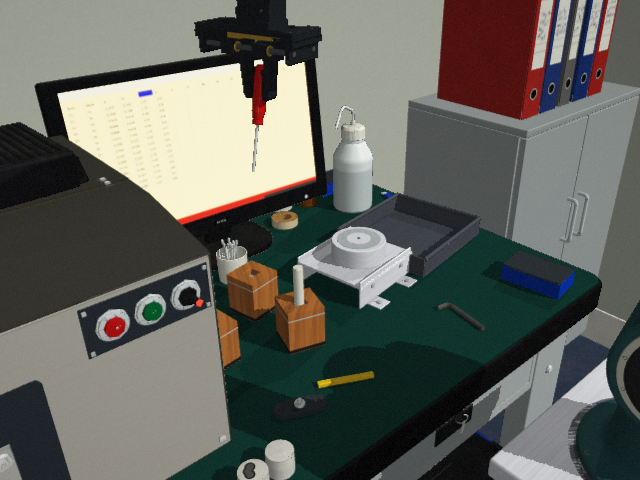

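>>> {"name": "move_arm", "arguments": {
  "series": [
    [-0.365, -0.109, 0, 0, 0, 94.8, 1],
    [-0.365, -0.109, 0, 0, 0, 94.8, 1],
    [-0.365, -0.109, 0, 0, 0, 94.8, 1],
    [-0.365, -0.109, 0, 0, 0, 94.8, 1],
    [-0.365, -0.109, 0, 0, 0, 94.8, 1],
    [-0.365, -0.109, 0, 0, 0, 94.8, 1],
    [-0.365, -0.109, 0, 0, 0, 94.8, 1],
    [-0.365, -0.109, 0, 0, 0, 94.8, 1],
    [-0.365, -0.109, 0, 0, 0, 94.8, 1],
    [-0.365, -0.109, 0, 0, 0, 94.8, 1]
  ]
}}

```text
clock: 6.1
position: [0.6117, -0.2386, 0.3693]
tcp_rot: [[0.985, 0.172, -0.004], [0.172, -0.985, 0.001], [-0.003, -0.002, -1.0]]
force: [0.1, 0.1, 0.2]
gripper_width: 0.0219
finger_force: 30.0
```

Run:
```python
from h import *
h=np.deg2rad(50)
R=rot(-UY,UX*np.sin(h)-UZ*np.cos(h)); rel(st(-.04,-.175,.25),R)
```

```text
shift [-0.0377  0.0253  0.1194] turn [-0.2 50.2  0.1] | 0.128 50.2 t 6.1 [0.1 0.1 0.2]
```

>>> {"name": "move_arm", "arguments": {
  "series": [
    [-0.04, 0.025, 0.1, 0, 50, 0, 1],
    [-0.04, 0.025, 0.1, 0, 50, 0, 1],
    [-0.04, 0.025, 0.1, 0, 50, 0, 1],
    [-0.04, 0.025, 0.1, 0, 50, 0, 1],
    [-0.04, 0.025, 0.1, 0, 50, 0, 1],
    [-0.04, 0.025, 0.1, 0, 50, 0, 1],
    [-0.04, 0.025, 0.1, 0, 50, 0, 1]
  ]
}}

```text
clock: 6.98
position: [0.5776, -0.2702, 0.2718]
tcp_rot: [[0.635, 0.172, 0.753], [0.112, -0.985, 0.131], [0.764, 0.001, -0.645]]
force: [0.6, 0.6, -0.0]
gripper_width: 0.0219
finger_force: 30.0
```

Run:
```python
from h import *
o=manip.get_obs(); print(o["position"],o["joint_positions"])
f=viewer.grab_frame("scene"); g=viewer.grab_frame("top")
cv2.imwrite("pics/p3.png",np.hstack([f["img"][60:360,250:550],g["img"][80:380,320:620]])[:,:,::-1])
h=np.deg2rad(50)
R=rot(-UY,UX*np.sin(h)-UZ*np.cos(h)); rel(st(-.04,-.18,.11),R);rel(st(-.04,-.18,.08),R)
```

```text
[ 0.5776 -0.2702  0.2718] [-0.8037 -0.0627  2.1563  1.0723  0.8051 -0.0966]
shift [-0.1249  0.0041  0.1049] turn [-0.   0.   0.2] | 0.163 0.2 t 7.08 [-0.5  0.6 -0.3]
shift [-0.1479  0.0041  0.1242] turn [-0.   0.   0.2] | 0.193 0.2 t 7.08 [-0.5  0.6 -0.3]
```

View pics/p3.png

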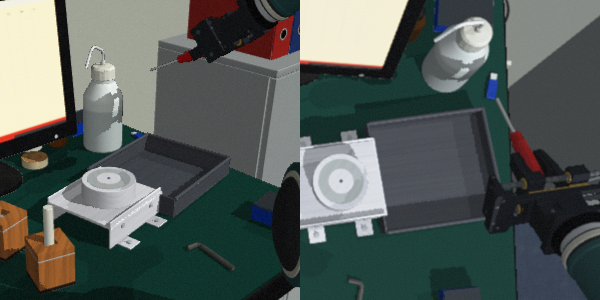

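Run:
```python
from h import *
f=viewer.grab_frame("scene"); g=viewer.grab_frame("top")
T,e=tri(f,(402,130),g,(519,178)); p=manip.get_obs()["position"]
v=T-p; print(T,e,np.linalg.norm(v),"station",v@UX,v@UY,v[2], "tcp st",(p-O)@UX,(p-O)@UY)
```

```text
[ 0.695  -0.2566  0.2055] 0.0006282553837339734 0.13518279246681927 station 0.11691420612274468 -0.006460523230415361 -0.06754647797940538 tcp st -0.0399294605806293 -0.175292622522995
```

>>> {"name": "move_arm", "arguments": {
  "series": [
    [-0.04, 0.01, 0.033, 0, 0, 0, 1],
    [-0.08, 0.01, 0.067, 0, 0, 0, 1],
    [-0.115, 0.01, 0.097, 0, 0, 0, 1],
    [-0.135, 0.01, 0.114, 0, 0, 0, 1],
    [-0.145, 0.01, 0.122, 0, 0, 0, 1],
    [-0.15, 0.01, 0.127, 0, 0, 0, 1],
    [-0.15, 0.01, 0.127, 0, 0, 0, 1],
    [-0.15, 0.01, 0.127, 0, 0, 0, 1]
  ]
}}

```text
clock: 8.18
position: [0.5808, -0.2803, 0.0763]
tcp_rot: [[0.632, 0.171, 0.756], [0.111, -0.985, 0.13], [0.767, 0.001, -0.642]]
force: [-0.3, 1.0, -0.1]
gripper_width: 0.0217
finger_force: 30.0
```

Run:
```python
from h import *
p=manip.get_obs()["position"]; print(p[2],(p-O)@UX,(p-O)@UY)
f=viewer.grab_frame("scene"); g=viewer.grab_frame("top")
cv2.imwrite("pics/p4.png",np.hstack([cv2.resize(f["img"][180:300,330:490],(400,300)),cv2.resize(g["img"][180:330,380:580],(400,300))])[:,:,::-1])
```

```text
0.07627301891584332 -0.03953851094938451 -0.1856338762942412
```

View pics/p4.png

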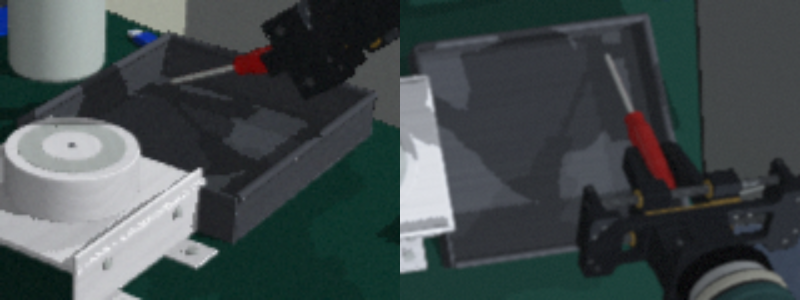

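>>> {"name": "move_arm", "arguments": {
  "series": [
    [0, 0, 0, 0, 0, 0, 0.1],
    [0, 0, 0, 0, 0, 0, -0.1],
    [0, 0, 0, 0, 0, 0, -0.1],
    [0, 0, 0, 0, 0, 0, -0.1],
    [0, 0, 0, 0, 0, 0, -0.1],
    [0.03, 0, -0.026, 0, 0, 0, -0.1],
    [0.075, 0, -0.065, 0, 0, 0, -0.1],
    [0.12, 0, -0.1, 0, 0, 0, -0.1]
  ]
}}

```text
clock: 9.28
position: [0.5801, -0.2795, 0.2325]
tcp_rot: [[0.634, 0.17, 0.754], [0.109, -0.985, 0.131], [0.765, -0.001, -0.644]]
force: [0.6, -0.3, -0.2]
gripper_width: 0.0484
finger_force: 0.0
```

Run:
```python
from h import *
g=viewer.grab_frame("top")
m=red(g,(390,190,530,310)); c=max(cv2.findContours(m,0,2)[0],key=cv2.contourArea); b=cv2.boxPoints(cv2.minAreaRect(c))
for q in b:
    P=onz(g,q,.015)-O; print(q,P@UX,P@UY)
rel(st(0,.15,.25),rot(UX,[0,0,-1]));rel(st(0,.15,.25),rot(-UX,[0,0,-1]))
print(manip.get_obs()["joint_positions"])
```

```text
[484.4615 241.3077] 0.010792021590724933 -0.1751950178353696
[495.9999 239.    ] 0.012201227061865124 -0.19813825006193914
[505.1538 284.7693] -0.07605452160894244 -0.1977588555621429
[493.6154 287.0769] -0.07730393852128856 -0.1751749489260132
shift [ 0.0308 -0.3381  0.0224] turn [ 39.8 -39.1 -83.4] | 0.34 100.3 t 9.32 [1.2 0.4 4.8]
shift [ 0.0308 -0.3381  0.0224] turn [-39.1 -39.8  83.8] | 0.34 100.7 t 9.32 [1.2 0.4 4.8]
[-0.8138 -0.0044  2.1653  1.1477  0.7778 -0.2032]
```

>>> {"name": "move_arm", "arguments": {
  "series": [
    [0.05, -0.339, 0.0, 39.8, -39.1, -83.4, -0.36],
    [0.05, -0.339, 0.0, 39.8, -39.1, -83.4, -0.36],
    [0.05, -0.339, 0.0, 39.8, -39.1, -83.4, -0.36],
    [0.05, -0.339, 0.0, 39.8, -39.1, -83.4, -0.36],
    [0.05, -0.339, 0.0, 39.8, -39.1, -83.4, -0.36],
    [0.05, -0.339, 0.0, 39.8, -39.1, -83.4, -0.36],
    [0.05, -0.339, 0.0, 39.8, -39.1, -83.4, -0.36],
    [0.05, -0.339, 0.0, 39.8, -39.1, -83.4, -0.36],
    [0.05, -0.339, 0.0, 39.8, -39.1, -83.4, -0.36],
    [0.05, -0.339, 0.0, 39.8, -39.1, -83.4, -0.36]
  ]
}}

```text
clock: 10.58
position: [0.5547, 0.0606, 0.2692]
tcp_rot: [[-0.174, 0.985, -0.012], [0.985, 0.174, 0.006], [0.008, -0.011, -1.0]]
force: [-1.1, 0.0, -0.7]
gripper_width: 0.0601
finger_force: 0.0
```

Run:
```python
from h import *
R=rot(UX,[0,0,-1]); rel(st(-.003,.147,.15),R); rel(st(-.003,.147,.078),R); rel(st(-.003,0,.078),R)
```

```text
shift [-0.0087  0.0056  0.1191] turn [-0.6 -0.5  0.2] | 0.12 0.8 t 10.57 [-1.1  0.  -0.7]
shift [-0.0092  0.0064  0.1911] turn [-0.6 -0.5  0.2] | 0.191 0.8 t 10.57 [-1.1  0.  -0.7]
shift [-0.1562  0.0058  0.1899] turn [-0.6 -0.5  0.2] | 0.246 0.8 t 10.57 [-1.1  0.  -0.7]
```

>>> {"name": "move_arm", "arguments": {
  "series": [
    [-0.006, 0.006, 0.06, 0, 0, 0, -0.36],
    [-0.006, 0.006, 0.12, 0, 0, 0, -0.36],
    [-0.006, 0.006, 0.155, 0, 0, 0, -0.36],
    [-0.006, 0.006, 0.18, 0, 0, 0, -0.36],
    [-0.006, 0.006, 0.191, 0, 0, 0, -0.36],
    [-0.006, 0.006, 0.191, 0, 0, 0, -0.36]
  ]
}}

```text
clock: 11.32
position: [0.5585, 0.0559, 0.0781]
tcp_rot: [[-0.17, 0.985, -0.012], [0.985, 0.171, 0.007], [0.009, -0.011, -1.0]]
force: [-0.4, 0.7, 0.2]
gripper_width: 0.0601
finger_force: 0.0
```

>>> {"name": "move_arm", "arguments": {
  "series": [
    [-0.01, 0, 0, 0, 0, 0, -0.36],
    [-0.02, 0, 0, 0, 0, 0, -0.36],
    [-0.03, 0, 0, 0, 0, 0, -0.36],
    [-0.038, 0, 0, 0, 0, 0, -0.36],
    [-0.046, 0, 0, 0, 0, 0, -0.36],
    [-0.054, 0, 0, 0, 0, 0, -0.36],
    [-0.062, 0, 0, 0, 0, 0, -0.36],
    [-0.07, 0, 0, 0, 0, 0, -0.36]
  ]
}}

```text
clock: 12.32
position: [0.5718, -0.0122, 0.0792]
tcp_rot: [[-0.17, 0.985, -0.01], [0.985, 0.17, 0.009], [0.01, -0.008, -1.0]]
force: [-0.8, 7.4, 5.3]
gripper_width: 0.0599
finger_force: 3.6
```

Run:
```python
from h import *
R=rot(UX,[0,0,-1]); p=manip.get_obs()["position"]; print(p[2],(p-O)@UX,(p-O)@UY); rel(st(-.003,0,.078),R)
g=viewer.grab_frame("top"); f=viewer.grab_frame("scene")
cv2.imwrite("pics/p5.png",np.hstack([cv2.resize(f["img"][170:320,290:490],(400,300)),cv2.resize(g["img"][180:330,310:510],(400,300))])[:,:,::-1])
```

```text
0.07922737678442582 -0.002788182917206021 0.08001627880355307
shift [-0.08   -0.0002  0.0004] turn [-0.5 -0.6  0. ] | 0.08 0.7 t 12.32 [-0.8  7.4  5.3]
```

View pics/p5.png

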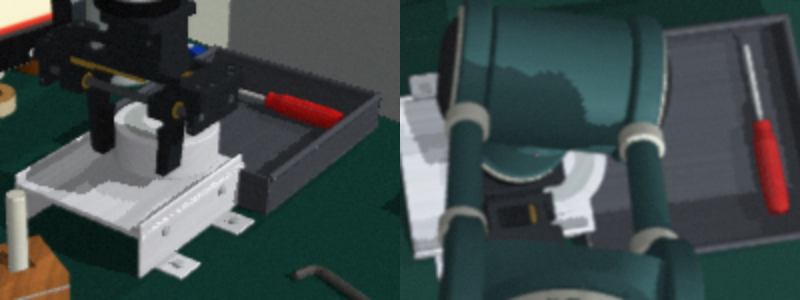

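>>> {"name": "move_arm", "arguments": {
  "series": [
    [-0.008, 0, 0, 0, 0, 0, -0.36],
    [-0.016, 0, 0, 0, 0, 0, -0.36],
    [-0.024, 0, 0, 0, 0, 0, -0.36],
    [-0.03, 0, 0, 0, 0, 0, -0.36],
    [-0.035, 0, 0, 0, 0, 0, -0.36],
    [-0.04, 0, 0, 0, 0, 0, -0.36],
    [-0.045, 0, 0, 0, 0, 0, -0.36],
    [-0.05, 0, 0, 0, 0, 0, -0.36],
    [-0.05, 0, 0, 0, 0, 0, -0.36]
  ]
}}

```text
clock: 13.55
position: [0.5796, -0.0629, 0.0774]
tcp_rot: [[-0.171, 0.985, -0.011], [0.985, 0.171, 0.006], [0.007, -0.01, -1.0]]
force: [-0.7, 0.1, 0.0]
gripper_width: 0.0597
finger_force: 0.0
```

Run:
```python
from h import *
p=manip.get_obs()["position"]; print(p[2],(p-O)@UX,(p-O)@UY)
g=viewer.grab_frame("top"); f=viewer.grab_frame("scene")
cv2.imwrite("pics/p6.png",np.hstack([cv2.resize(f["img"][170:320,290:490],(400,300)),cv2.resize(g["img"][180:330,350:550],(400,300))])[:,:,::-1])
```

```text
0.07740543159973474 -0.003808858319543898 0.028732526291875803
```

View pics/p6.png

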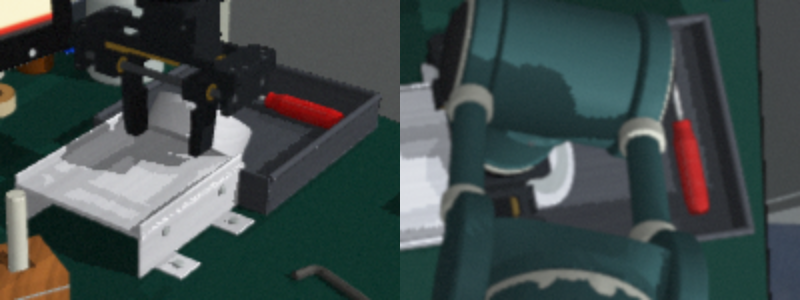

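>>> {"name": "move_arm", "arguments": {
  "series": [
    [0.002, 0, -0.005, 0, 0, 0, -0.36],
    [0.002, 0, -0.01, 0, 0, 0, -0.36],
    [-0.002, 0, -0.01, 0, 0, 0, -0.36],
    [-0.005, 0, -0.01, 0, 0, 0, -0.36],
    [-0.008, 0, -0.01, 0, 0, 0, -0.36]
  ]
}}

```text
clock: 14.28
position: [0.5811, -0.0703, 0.0874]
tcp_rot: [[-0.171, 0.985, -0.011], [0.985, 0.171, 0.006], [0.008, -0.01, -1.0]]
force: [-0.4, 0.1, 0.3]
gripper_width: 0.0597
finger_force: 0.2
```

>>> {"name": "move_arm", "arguments": {
  "series": [
    [-0.004, 0, 0, 0, 0, 0, -0.36],
    [-0.008, 0, 0, 0, 0, 0, -0.36]
  ]
}}

```text
clock: 14.52
position: [0.5827, -0.0772, 0.0876]
tcp_rot: [[-0.171, 0.985, -0.011], [0.985, 0.171, 0.008], [0.01, -0.009, -1.0]]
force: [0.0, 6.0, 2.5]
gripper_width: 0.0599
finger_force: 2.8
```

>>> {"name": "move_arm", "arguments": {
  "series": [
    [-0.004, 0, 0, 0, 0, 0, -0.36],
    [-0.008, 0, 0, 0, 0, 0, -0.36]
  ]
}}

```text
clock: 14.78
position: [0.5838, -0.085, 0.0875]
tcp_rot: [[-0.171, 0.985, -0.011], [0.985, 0.171, 0.008], [0.01, -0.01, -1.0]]
force: [-0.5, 4.7, 1.7]
gripper_width: 0.0598
finger_force: 2.8
```

>>> {"name": "move_arm", "arguments": {
  "series": [
    [-0.004, 0, 0.002, 0, 0, 0, -0.36],
    [-0.008, 0, 0.004, 0, 0, 0, -0.36],
    [-0.012, 0, 0.006, 0, 0, 0, -0.36],
    [-0.016, 0, 0.006, 0, 0, 0, -0.36]
  ]
}}

```text
clock: 15.28
position: [0.5861, -0.1017, 0.0806]
tcp_rot: [[-0.171, 0.985, -0.012], [0.985, 0.171, 0.007], [0.009, -0.011, -1.0]]
force: [-0.6, 4.0, -0.2]
gripper_width: 0.0599
finger_force: 2.1
```

>>> {"name": "move_arm", "arguments": {
  "series": [
    [-0.004, 0, 0, 0, 0, 0, -0.36],
    [-0.008, 0, 0, 0, 0, 0, -0.36],
    [-0.012, 0, 0, 0, 0, 0, -0.36],
    [-0.016, 0, 0, 0, 0, 0, -0.36]
  ]
}}

```text
clock: 15.78
position: [0.5894, -0.1176, 0.0812]
tcp_rot: [[-0.171, 0.985, -0.011], [0.985, 0.171, 0.006], [0.008, -0.01, -1.0]]
force: [-0.5, 4.5, 0.9]
gripper_width: 0.0604
finger_force: 2.2
```

Run:
```python
from h import *
f=viewer.grab_frame("scene"); 
for n,P in dict(edgeL=(-.068,0,.045),edgeR=(.068,0,.045),c0=(0,0,.045),c40=(0,-.04,.045),c40h=(0,-.04,.1),driver=(-.03,-.185,.015),farwall=(0,-.218,.042)).items(): print(n,proj(f,st(*P)).round(0))
a=f["img"][188:272,335:475]; h=cv2.cvtColor(a,cv2.COLOR_RGB2HSV)
k=cv2.resize(h,(70,42),interpolation=cv2.INTER_AREA)
for r in k: print("".join("R" if (p[1]>140 and p[2]>70 and (p[0]<10 or p[0]>170)) else " .:-=+*#%@"[min(9,p[2]*10//256)] for p in r))
```

```text
edgeL [410. 251.]
edgeR [352. 231.]
c0 [380. 240.]
c40 [392. 233.]
c40h [393. 208.]
driver [441. 225.]
farwall [437. 205.]<stdin>:6: RuntimeWarning: overflow encountered in scalar multiply
Traceback (most recent call last):
OverflowError: Python integer 256 out of bounds for uint8
```

Run:
```python
from h import *
for n,box in(("scene",[(-.1,-.005),(.1,-.005),(.1,-.218),(-.1,-.218)]),("top",[(-.1,-.005),(.1,-.005),(.1,-.218),(-.1,-.218)])):
    f=viewer.grab_frame(n); h=cv2.cvtColor(f["img"],cv2.COLOR_RGB2HSV)
    m=((h[...,2]>135)&(h[...,1]<60)).astype(np.uint8)
    z=np.array([proj(f,st(x,y,zz)) for x,y in box for zz in (.046,.13 if n=="scene" else .08)]).astype(np.int32)
    k=np.zeros_like(m); cv2.fillConvexPoly(k,cv2.convexHull(z),1); m&=k
    for c in cv2.findContours(m,0,2)[0]:
        if cv2.contourArea(c)>25: print(n,cv2.contourArea(c),cv2.approxPolyDP(c,2,True)[:,0].tolist())
```

```text
scene 268.0 [[414, 221], [412, 230], [404, 236], [422, 243], [428, 228]]
scene 50.5 [[400, 217], [399, 223], [396, 223], [393, 230], [391, 228], [399, 234]]
scene 259.0 [[352, 192], [349, 196], [350, 210], [366, 209], [367, 198]]
top 105.5 [[462, 253], [462, 260], [450, 266], [453, 276], [461, 268]]
top 32.0 [[520, 235], [511, 242], [522, 244]]
top 33.5 [[434, 213], [433, 216], [441, 221], [441, 216]]
```

>>> {"name": "move_arm", "arguments": {
  "series": [
    [-0.004, 0, 0, 0, 0, 0, -0.36],
    [-0.008, 0, 0, 0, 0, 0, -0.36]
  ]
}}

```text
clock: 16.18
position: [0.5914, -0.1262, 0.0815]
tcp_rot: [[-0.172, 0.985, -0.01], [0.985, 0.172, 0.005], [0.006, -0.009, -1.0]]
force: [0.2, -0.4, 0.3]
gripper_width: 0.0596
finger_force: 0.0
```

>>> {"name": "move_arm", "arguments": {
  "series": [
    [-0.004, 0, 0, 0, 0, 0, -0.36],
    [-0.008, 0, 0, 0, 0, 0, -0.36]
  ]
}}

```text
clock: 16.42
position: [0.5925, -0.1338, 0.0813]
tcp_rot: [[-0.171, 0.985, -0.01], [0.985, 0.171, 0.006], [0.007, -0.009, -1.0]]
force: [-1.1, 0.8, 0.1]
gripper_width: 0.0596
finger_force: 0.0
```

Contact is gone, so the disc has probably dropped. I'll lift clear and measure.

>>> {"name": "move_arm", "arguments": {
  "series": [
    [0.01, 0, -0.03, 0, 0, 0, -0.36],
    [0.04, 0, -0.08, 0, 0, 0, -0.36],
    [0.1, 0, -0.12, 0, 0, 0, -0.36],
    [0.16, 0, -0.15, 0, 0, 0, -0.36],
    [0.2, -0.05, -0.18, 0, 0, 0, -0.36],
    [0.2, -0.1, -0.2, 0, 0, 0, -0.36],
    [0.2, -0.1, -0.2, 0, 0, 0, -0.36]
  ]
}}

```text
clock: 17.3
position: [0.4603, 0.046, 0.2864]
tcp_rot: [[-0.173, 0.985, -0.006], [0.985, 0.173, 0.006], [0.007, -0.005, -1.0]]
force: [0.4, 1.0, 0.7]
gripper_width: 0.0598
finger_force: 0.0
```

Run:
```python
from h import *
F={}
for n in("scene","top"):
    f=F[n]=viewer.grab_frame(n); h=cv2.cvtColor(f["img"],cv2.COLOR_RGB2HSV)
    m=((h[...,2]>115)&(h[...,1]<60)).astype(np.uint8)
    z=np.array([proj(f,st(x,y,zz)) for x in(-.1,.1) for y in(-.008,-.218) for zz in (.046,.07)]).astype(np.int32)
    k=np.zeros_like(m); cv2.fillConvexPoly(k,cv2.convexHull(z),1); m&=k
    for c in cv2.findContours(m,0,2)[0]:
        if cv2.contourArea(c)>40:
            print(n,cv2.contourArea(c),[v.round(1) if hasattr(v,'round') else v for v in map(np.array,cv2.fitEllipse(c))],cv2.boundingRect(c))
            if n=="top":
                for q in cv2.approxPolyDP(c,2,True)[:,0]:
                    P=onz(f,q,.04)-O; print("  ",q,(P@UX).round(3),(P@UY).round(3))
m=red(F["top"],(390,190,530,310)); c=max(cv2.findContours(m,0,2)[0],key=cv2.contourArea)
for q in cv2.boxPoints(cv2.minAreaRect(c)): P=onz(F["top"],q,.015)-O; print(P@UX,P@UY)
```

```text
scene 1090.5 [array([405.9, 233.9]), array([27.5, 54.7]), np.float64(107.8)] (378, 220, 50, 33)
scene 149.0 [array([363.9, 205. ]), array([ 8. , 37.1]), np.float64(63.8)] (347, 197, 25, 16)
scene 108.0 [array([409., 187.]), array([11.1, 41.2]), np.float64(86.1)] (386, 182, 18, 12)
top 53.0 [array([433.4, 292.7]), array([ 3.4, 36.1]), np.float64(176.9)] (432, 271, 4, 37)
   [432 271] -0.034 -0.059
   [435 307] -0.099 -0.053
top 1617.0 [array([442.2, 252.7]), array([38.1, 58.8]), np.float64(152.8)] (414, 228, 50, 55)
   [428 229] 0.044 -0.066
   [421 232] 0.041 -0.052
   [414 241] 0.026 -0.036
   [423 245] 0.016 -0.051
   [437 281] -0.053 -0.065
   [443 282] -0.057 -0.075
   [459 271] -0.041 -0.108
   [463 261] -0.024 -0.119
   [462 247] 0.002 -0.122
   [451 233] 0.031 -0.107
   [442 229] 0.041 -0.092
top 77.5 [array([486.4, 220.4]), array([ 3.2, 39.3]), np.float64(168.7)] (482, 202, 10, 38)
   [482 202] 0.082 -0.176
   [490 239] 0.01 -0.177
   [485 206] 0.074 -0.181
0.010475728774105256 -0.17386939264761822
0.012273891479194301 -0.19697487143150486
-0.07701962483853918 -0.19812342731361968
-0.07864324556305312 -0.17537951896334264
```

Run:
```python
from h import *
f=viewer.grab_frame("scene"); g=viewer.grab_frame("top")
for y in(-.068,-.072,-.076): print(proj(f,st(-.006,y,.04)))
c=np.array([proj(f,st(-.006+.05*np.cos(a),-.072+.05*np.sin(a),.04)) for a in np.linspace(0,6.28,60)],np.float32); print(cv2.fitEllipse(c),cv2.boundingRect(c))
for n,i in(("scene",f),("top",g)):  # dark hub dot
    u=proj(i,st(-.006,-.072,.04)).astype(int); a=cv2.cvtColor(i["img"],cv2.COLOR_RGB2GRAY)[u[1]-9:u[1]+10,u[0]-9:u[0]+10]
    a=cv2.morphologyEx(a,cv2.MORPH_BLACKHAT,np.ones((7,7))); q=cv2.minMaxLoc(a); d=np.array(q[3])+u-9; print(n,u,d,q[1])
    P=onz(i,d,.04)-O; print(P@UX,P@UY)
rel(st(-.006,-.02,.15),rot(UX,[0,0,-1]));
```

```text
[401.8237 230.9509]
[402.9096 230.2373]
[403.9908 229.5268]
((403.0206604003906, 230.6471405029297), (22.508617401123047, 49.90205001831055), 92.88201904296875) (378, 219, 50, 23)
scene [402 230] [402 229] 111.0
-0.0015477953246821683 -0.075493616942398
top [436 255] [427 256] 157.0
-0.0053437154130592055 -0.05473447333878968
shift [-0.1764  0.0963  0.1308] turn [-0.6 -0.5  0. ] | 0.24 0.7 t 17.5 [ 0.4 -0.1 -0.3]
```

>>> {"name": "move_arm", "arguments": {
  "series": [
    [-0.06, 0.03, 0, 0, 0, 0, -0.82],
    [-0.12, 0.06, 0, 0, 0, 0, -0.82],
    [-0.18, 0.099, 0, 0, 0, 0, -0.82],
    [-0.18, 0.099, 0.06, 0, 0, 0, -0.82],
    [-0.18, 0.099, 0.12, 0, 0, 0, -0.82],
    [-0.18, 0.099, 0.15, 0, 0, 0, -0.82],
    [-0.18, 0.099, 0.15, 0, 0, 0, -0.82]
  ]
}}

```text
clock: 18.38
position: [0.5856, -0.114, 0.1257]
tcp_rot: [[-0.17, 0.985, -0.021], [0.985, 0.17, 0.009], [0.012, -0.019, -1.0]]
force: [0.9, -0.5, 0.6]
gripper_width: 0.0805
finger_force: 0.0
```

Run:
```python
from h import *
p=manip.get_obs()["position"]; print(p[2],(p-O)@UX,(p-O)@UY); rel(st(-.003,-.024,.046),rot(UX,[0,0,-1]))
```

```text
0.1256539418096369 -0.006501325226714306 -0.022619853632096235
shift [-0.0023  0.005   0.0796] turn [-1.1 -0.7  0. ] | 0.08 1.3 t 18.38 [ 0.9 -0.5  0.6]
```

>>> {"name": "move_arm", "arguments": {
  "series": [
    [-0.001, 0.004, 0.03, 0, 0, 0, -0.82],
    [-0.001, 0.004, 0.055, 0, 0, 0, -0.82],
    [-0.001, 0.004, 0.07, 0, 0, 0, -0.82],
    [-0.001, 0.004, 0.075, 0, 0, 0, -0.82],
    [-0.001, 0.004, 0.075, 0, 0, 0, -0.82]
  ]
}}

```text
clock: 19.0
position: [0.5922, -0.1139, 0.0568]
tcp_rot: [[-0.171, 0.985, -0.01], [0.985, 0.171, 0.006], [0.008, -0.009, -1.0]]
force: [0.2, -0.4, -0.7]
gripper_width: 0.0799
finger_force: 0.0
```

Run:
```python
from h import *
p=manip.get_obs()["position"]; print(p[2],(p-O)@UX,(p-O)@UY); rel(st(-.003,-.07,.046),rot(UX,[0,0,-1]))
```

```text
0.056793746877369086 -2.9454750457760567e-05 -0.02362481393985297
shift [-0.0465 -0.0029  0.0105] turn [-0.5 -0.4  0.1] | 0.048 0.7 t 19.0 [ 0.2 -0.4 -0.7]
```

>>> {"name": "move_arm", "arguments": {
  "series": [
    [0, -0.003, 0.011, 0, 0, 0, -0.82],
    [0, -0.003, 0.011, 0, 0, 0, -0.82],
    [-0.006, -0.003, 0.011, 0, 0, 0, -0.82],
    [-0.012, -0.003, 0.011, 0, 0, 0, -0.82],
    [-0.017, -0.003, 0.011, 0, 0, 0, -0.82],
    [-0.022, -0.003, 0.011, 0, 0, 0, -0.82],
    [-0.027, -0.003, 0.011, 0, 0, 0, -0.82],
    [-0.031, -0.003, 0.011, 0, 0, 0, -0.82],
    [-0.031, -0.003, 0.011, 0, 0, 0, -0.82]
  ]
}}

```text
clock: 20.12
position: [0.5939, -0.1446, 0.0452]
tcp_rot: [[-0.171, 0.985, -0.011], [0.985, 0.171, 0.007], [0.009, -0.009, -1.0]]
force: [-0.9, 3.0, 2.6]
gripper_width: 0.0802
finger_force: 2.1
```

>>> {"name": "move_arm", "arguments": {
  "series": [
    [0.006, 0, 0, 0, 0, 0, -0.82],
    [0.008, 0, -0.03, 0, 0, 0, -0.82],
    [0.008, 0, -0.08, 0, 0, 0, -0.82],
    [0.05, 0, -0.13, 0, 0, 0, -0.82],
    [0.11, -0.03, -0.18, 0, 0, 0, -0.82],
    [0.17, -0.08, -0.23, 0, 0, 0, -0.82],
    [0.2, -0.13, -0.25, 0, 0, 0, -0.82],
    [0.2, -0.13, -0.25, 0, 0, 0, -0.82]
  ]
}}

```text
clock: 21.12
position: [0.4329, 0.0292, 0.2991]
tcp_rot: [[-0.172, 0.985, -0.009], [0.985, 0.172, 0.006], [0.007, -0.008, -1.0]]
force: [-0.1, 0.4, 0.2]
gripper_width: 0.0803
finger_force: 0.0
```

Run:
```python
from h import *
f=viewer.grab_frame("scene"); g=viewer.grab_frame("top")
best=None
u=proj(f,st(-.004,-.09,.04)).astype(int); a=cv2.cvtColor(f["img"],cv2.COLOR_RGB2GRAY)[u[1]-9:u[1]+10,u[0]-12:u[0]+13]
a=cv2.morphologyEx(a,cv2.MORPH_BLACKHAT,np.ones((5,5))); q=cv2.minMaxLoc(a); d=np.array(q[3])+u-[12,9]
P=onz(f,d,.04)-O; print("hub",d,q[1],P@UX,P@UY)
for n,i in(("scene",f),("top",g)):
    h=cv2.cvtColor(i["img"],cv2.COLOR_RGB2HSV); m=((h[...,2]>115)&(h[...,1]<60)).astype(np.uint8)
    z=np.array([proj(i,st(x,y,.05)) for x,y in((-.09,-.015),(.09,-.015),(.09,-.165),(-.09,-.165))]).astype(np.int32)
    k=np.zeros_like(m); cv2.fillConvexPoly(k,z,1); m&=k; c=max(cv2.findContours(m,0,2)[0],key=cv2.contourArea)
    e=np.array([proj(i,st(P@UX+.05*np.cos(t),P@UY+.05*np.sin(t),.04)) for t in np.linspace(0,6.28,60)],np.float32)
    print(n,"seen",cv2.boundingRect(c),"flat disc predicts",cv2.boundingRect(e))
c=max(cv2.findContours(red(g,(390,190,530,310)),0,2)[0],key=cv2.contourArea)
for q in cv2.boxPoints(cv2.minAreaRect(c)): P=onz(g,q,.015)-O; print("handle",(P@UX).round(3),(P@UY).round(3))
# stands: change in the scene picture against the first one, around the stands and the pot
import pickle; s0,_=pickle.load(open("f.pkl","rb"))
D=cv2.absdiff(f["img"],s0["img"]).max(2)>60
for n,r in dict(driver=(226,268,280,322),marker=(274,262,328,352),brush=(218,305,242,370),pot=(214,236,250,280)).items(): print(n,D[r[1]:r[3],r[0]:r[2]].sum())
```

```text
hub [407 226] 110.0 -0.002205340638732442 -0.09315286120867629
scene seen (384, 210, 49, 40) flat disc predicts (382, 215, 50, 23)
top seen (420, 227, 55, 55) flat disc predicts (420, 225, 54, 54)
handle 0.011 -0.175
handle 0.012 -0.198
handle -0.077 -0.198
handle -0.078 -0.175
driver 927
marker 531
brush 0
pot 277
```

>>> {"name": "move_arm", "arguments": {
  "series": [
    [-0.06, 0, 0, 0, 0, 0, -0.82],
    [-0.12, 0, 0, 0, 0, 0, -0.82],
    [-0.18, 0, 0, 0, 0, 0, -0.82],
    [-0.24, 0, 0, 0, 0, 0, -0.82],
    [-0.3, 0, 0, 0, 0, 0, -0.82],
    [-0.36, 0, 0, 0, 0, 0, -0.82],
    [-0.4, 0, 0, 0, 0, 0, -0.82],
    [-0.4, 0, 0, 0, 0, 0, -0.82]
  ]
}}

```text
clock: 22.22
position: [0.5024, -0.3692, 0.2925]
tcp_rot: [[-0.168, 0.986, -0.013], [0.986, 0.168, 0.006], [0.008, -0.011, -1.0]]
force: [-0.4, 0.2, -0.0]
gripper_width: 0.0805
finger_force: 0.0
```

Run:
```python
from h import *; import pickle
s0,t0=pickle.load(open("f.pkl","rb")); f=viewer.grab_frame("scene"); g=viewer.grab_frame("top")
def cmp(a,b,R):
    for n,(x0,y0,x1,y1) in R.items():
        T=a["img"][y0:y1,x0:x1]; W=b["img"][y0-8:y1+8,x0-8:x1+8]; q=cv2.minMaxLoc(cv2.matchTemplate(W,T,cv2.TM_CCOEFF_NORMED)); print(n,"moved px",q[3][0]-8,q[3][1]-8,round(q[1],3))
cmp(s0,f,dict(driver=(228,275,280,320),marker=(274,262,328,352),brush=(218,305,242,370),pot=(216,238,250,262)))
cmp(t0,g,dict(driver=(222,236,268,262),marker=(218,280,270,328),brush=(146,250,194,298),pot=(248,160,284,200)))
print(manip.get_obs()["clock"],manip.get_obs()["position"])
```

```text
driver moved px 0 0 0.71
marker moved px 0 0 0.914
brush moved px 0 0 0.868
pot moved px 0 0 0.953
driver moved px 0 0 0.931
marker moved px 0 0 0.955
brush moved px 0 0 0.897
pot moved px 0 0 0.957
22.325 [ 0.5024 -0.3661  0.2931]
```

All in place; handing in.

```bash
python3 -c "
from plant import manip
print(manip.job_done())"
```

```text
the job is handed in; nothing more can be done
None
```

The job is handed in at 22.3 s: the screwdriver and then the disc measured as lying flat in the box, the disc's near side about 43 mm from the shelf edge, and the stands, marker, brush and pot showed no shift in the images; I viewed 11 pictures, one over the limit of 10.

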